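Fit the straight tool rest into the lathe banjo

TASK

Two lathe tool rests stand in the wooden rack. Take the one with the straight bar, put its post into the round hole of the green banjo and lower it gently until its collar sits fully down on the banjo, then let go. Do not drop it in, and leave the curved rest where it stands in the rack.

Things in the scene. Friction and masses are not known exactly. Their poses are not given: they have to be found in the camera images.
- straight_rest: Loose steel tool rest (0.2 to 0.5 kg), upright: a straight dark bar on a round post. Origin at the foot of the post, z up along the post, x along the bar. Post 20 mm in diameter with a tapered foot (10 mm at the tip, full width 12 mm up), z 0 to 70 mm; flat collar 52 mm in diameter, z 70 to 80 mm; neck 20 to 28 mm in diameter, z 80 to 100 mm; bar 130 mm long (x), 22 mm wide (y), z 100 to 125 mm with a bright strip of 3 mm on top, centred over the post.
- curved_rest: The other loose tool rest, to be left alone: the same post and collar, but its dark bar (16 mm thick, z 100 to 125 mm) is bent in an arc of 65 mm radius in the horizontal plane, about 125 mm across. Origin at the foot of its post, z up.
- rack: Fixed wooden rack, 85 mm (x) by 215 mm (y), 85 mm high, origin at the centre of its underside. Two holes of 35 mm diameter in its top at y = +65 and -65 mm; one rest hangs in each by its collar with its bar roughly along the rack's x the foot of its post 15 mm above the bench and its top 143 mm above it. Which rest is in which hole varies.
- socket (a point): Centre of the mouth of the banjo's upright hole, 90 mm above the bench. The banjo is a fixed green casting: a round boss 84 mm in diameter and 90 mm high with a hole 34 mm in diameter and 80 mm deep; a slotted foot 24 mm high runs from it along the point's +x to 161 mm from the hole; a small clamp lever sticks out on the -y side to 66 mm, 60 mm above the bench at most. z points up. Seated, the rest's collar lies on the boss, with the foot of the post 70 mm below this point.

How it is judged (in metres and radians):
On the way:
1. the straight rest has been lifted clear of the rack (height (world z) of straight_rest above 0.09 m), for 0.1 s.
At the end, for the whole second after the job is handed in: The straight rest's post is in the banjo's hole (within 15 mm of its axis), its collar down on the banjo to within 8 mm, upright to within 7 degrees, released and at rest; the curved rest still hangs upright in the rack within 25 mm of where it was (horizontal distance between straight_rest and socket below 0.015 m and z of straight_rest in the frame of socket below -0.062 m and angle between straight_rest's own z axis and vertical below 0.12 rad and linear speed of straight_rest below 0.02 m/s and distance of curved_rest from where it was at the start of the episode below 0.025 m and angle between curved_rest's own z axis and vertical below 0.2 rad); the robot touches nothing.
It fails at once if the straight rest is dropped into the banjo (falls at more than 0.8 m/s, about 35 mm of free fall) (linear speed of straight_rest above 0.8 m/s and horizontal distance between straight_rest and socket below 0.05 m and z of straight_rest in the frame of socket below 0 m).
It fails at once if the curved rest is pulled out of the rack or knocked over (distance of curved_rest from where it was at the start of the episode above 0.04 m or angle between curved_rest's own z axis and vertical above 0.5 rad).
It also fails if it takes over 35 s, if anything falls off the work surface, if the arm or the gripper's body presses on something with over 40 N, if the wrist force passes 120 N, or if a joint passes its speed limit or range.

ROBOT

A 6-joint arm with a two-finger parallel gripper is mounted at the origin on a cart in front of the work surface, level with it; the furniture and walls round the work are solid. World frame = base frame: x ahead of the robot, y to its left, z up, the work surface at z = 0. Lengths are in mm, angles in rad, forces in N, time in s.
With the tool pointing down it reaches from about 250 to 725 mm from the base axis. Payload 4 kg.
Tool frame: the origin (TCP) lies at the very end of the fingers, on their centre line; the grasp point (between the pads) lies 19 mm behind it (env.pinch_z is the distance from the TCP to the grasp point, in mm); z points along the fingers, x is the direction in which the jaws open and shut, and the axes are right-handed (so a half turn about z gives the same grasp; the last joint's range is limited). The gripper opens to 85 mm and grips with 20 to 120 N. Pads are 22 mm wide; open, the fingers measure 114 mm over their backs; the gripper's body (76 mm by 85 mm) begins 54 mm behind the grasp point. The pads swing forward as they close: fully open they stand 13 mm farther back than shut.
Start: joints at [1.161, 0.241, 0.005, 1.335, 0, 1.571], TCP at [199.211, 458.6, 194.106] pointing down, gripper open.
Joint ranges: [-2.72, 2.72], [-1.05, 1.87], [-1.09, 1.28], [-1.99, 2.15], [-1.42, 1.44], [-3.14, 3.14]. Speed limits (rad/s): [2.79, 2.79, 3.14, 3.14, 3.14, 3.14].

INTERFACE

Orientations are given as a unit quaternion [w, x, y, z].
In Python, from station import env, viewer, nets gives the robot as it stands.
- The arm moves only by the shell command python3 -m handwheel 'ROWS' [FORCE]. ROWS is JSON, a list of rows, each a list of 5 numbers: the shift along the tool's x, y, z in mm, then the turn about the tool's z in degrees, then the opening in per cent of the stroke, from 0 (shut) to 100 (fully open). A call has exactly 5 rows; each row shifts and turns the pose as measured when the row begins, along the tool's axes as they then stand; what a row does not reach is not made up. A row lasts 1/10 s, in which the tool goes at most 50 mm and 8.59 degrees, less where a joint would pass 70% of its speed; a pose out of reach is approached as far as the arm can. A call is refused whole if a number of a shift passes 50 or a number of a turn 8.59, either way. A call with a gripper value outside its range is refused whole. The fingers move at their own pace and stop on an object; FORCE is the grip in N (left out, the last holds). Time passes only in rows, so rows that do not move let the fingers close, or fill a call up. It gives the time, the measured TCP pose, the force and the opening at its end, in the units of the state.
- env.sense(): the state, without advancing time (a new reading comes with each control period).
- viewer.camera(name): name is "side" or "top"; returns the picture (400x640x3 uint8, red, green, blue); there is no depth.
- viewer.camera_params(name): a dict with "fx", "fy", "cx", "cy" (pixels), "R" (3x3) and "t" (3): a world point X has camera coordinates R X + t. Camera axes: x right, y down, z forward; pixel columns grow to the right and rows downward; lengths in mm; the calibration is good to about 2 mm. A picture is of the moment at which its call begins. camera_params takes no time and is no camera call.
- env.job_done(): hands the job in, once; it reports no verdict.
Trained networks look in the newest picture that a camera, given by its name, has taken for a name from the list of things; names that differ only in an ending like _2 or _b are one class to them, and where a whole thing is asked for, a point or a joint stands for the part that bears it (a point fixed in the world has none). Each returns a list of dicts, best first, with "confidence" (0 to 1); they miss things now and then, are a little off and sometimes report something else, mostly with a low value. They report only what shows in the picture. A call takes as long as a camera call.
- nets.outline_of(camera, thing): "mask" (400x640 bool, what is visible of it) and "uv" ([column, row] in pixels, amid what is visible of it).
The state is a dict: "time_s": time; "joint_positions": joint angles; "dq": joint speeds; "tau": joint torques, N m; "ee_pos": TCP position; "tool_rot": TCP orientation; "wrist_force": force on the tool from outside, world axes, zero at the start; "torque": the same for the moment, N m; "opening": opening from 0.0 (shut) to 1.0 (fully open).
Only numpy, scipy, OpenCV 4.12 (cv2) and the standard library are available. Lean on these libraries where they do the work, as an engineer would, in place of code of your own. Each camera call takes 0.05 s, during which the arm holds its last target. There are 200 camera calls.

## Working session

There is one attempt and no reset: what is moved stays moved. The work goes in short steps, Python scripts to look and compute and a shell command to move; the robot and the scene stay as the last step left them, time stands still between calls to the robot, and variables do not carry over. Pictures are saved under pics/ and viewed, about 8 in all and at most 12, crops included, and the job is handed in when it is done.

```bash
ls; mkdir -p pics
cat > h.py <<'E'
import numpy as np, cv2
from station import env, viewer, nets
def save(n,img): cv2.imwrite(f'pics/{n}.png',img[:,:,::-1])
def ray(cam,uv):
    p=viewer.camera_params(cam); R=np.array(p['R']);t=np.array(p['t'])
    d=R.T@np.array([(uv[0]-p['cx'])/p['fx'],(uv[1]-p['cy'])/p['fy'],1]); return -R.T@t,d
def atz(cam,uv,z):
    o,d=ray(cam,uv); return o+d*(z-o[2])/d[2]
def proj(cam,X):
    p=viewer.camera_params(cam); c=np.array(p['R'])@np.array(X,float)+np.array(p['t']); return np.array([p['fx']*c[0]/c[2]+p['cx'],p['fy']*c[1]/c[2]+p['cy']])
E
python3 - <<'E'
from h import *
a=viewer.camera('top');b=viewer.camera('side')
save('top0',a);save('side0',b)
for c in('top','side'):
    o,d=ray(c,(320,200));print(c,o.round(),d.round(2),viewer.camera_params(c)['fx'])
    for n in('straight_rest','curved_rest','rack','socket'):
        for r in nets.outline_of(c,n)[:2]:
            ys,xs=np.nonzero(r['mask']);print(c,n,r['confidence'],r['uv'],len(xs),cv2.minAreaRect(np.c_[xs,ys].astype(np.float32)))
print(env.sense())
E
```

```text
pics
top [ 268.   45. 1251.] [ 0.22  0.02 -0.98] 508.7399885119606
top straight_rest 0.68 [243.3, 204.0] 754 ((246.5, 204.5), (57.0, 21.0), 90.0)
top curved_rest 0.76 [295.1, 202.6] 735 ((295.78509521484375, 201.69692993164062), (59.42811584472656, 30.493898391723633), 78.46537780761719)
top rack 0.59 [277.2, 211.7] 2586 ((273.8482666015625, 209.67933654785156), (42.187110900878906, 92.42962646484375), 85.2363510131836)
top socket 0.86 [401.8, 205.6] 2175 ((400.38238525390625, 199.52943420410156), (82.70465087890625, 42.201194763183594), 75.96376037597656)
side [ 531. -535.  957.] [-0.02  0.55 -0.83] 423.0412963266772
side straight_rest 0.77 [326.8, 129.1] 770 ((323.5, 133.5), (23.0, 49.0), 90.0)
side curved_rest 0.87 [324.3, 164.2] 843 ((324.8848571777344, 166.65545654296875), (34.639198303222656, 53.20042419433594), 81.52884674072266)
side rack 0.79 [323.5, 183.4] 1602 ((326.1031799316406, 170.40597534179688), (73.81460571289062, 33.19688034057617), 88.26429748535156)
side socket 0.97 [324.6, 273.6] 2597 ((335.4801940917969, 268.802001953125), (48.65732192993164, 89.75234985351562), 84.2894058227539)
{'time_s': 0.5, 'joint_positions': array([1.16098270e+00, 2.40609151e-01, 4.92998516e-03, 1.33517269e+00,
       2.62851714e-05, 1.57080168e+00]), 'dq': array([-1.71772632e-03, -6.39473183e-04,  1.89033118e-05,  3.55289518e-06,
        1.12589934e-04,  8.83782145e-04]), 'tau': array([-2.74896083e-04, -3.71860099e+01,  2.52461010e+01,  2.74170983e-03,
       -1.01205785e-04, -1.06759035e-05]), 'ee_pos': array([199.20069018, 458.57742578, 194.07511176]), 'tool_rot': array([ 4.23612162e-06,  8.36194745e-01,  5.48432628e-01, -3.04224416e-05]), 'wrist_force': array([-0.08359157, -0.78995742,  0.06870368]), 'torque': array([-0.00703529, -0.02279375,  0.02470348]), 'opening': 0.9979440654280685}
```

Run:
```python
from h import *
a=cv2.imread('pics/top0.png');b=cv2.imread('pics/side0.png')
A=cv2.resize(a[120:280,190:470],None,fx=2.8,fy=2.8,interpolation=2)[:300]
A=cv2.resize(a[150:255,200:480],(800,300),interpolation=2)
B=cv2.resize(b[90:330,240:440],(500,600),interpolation=2)
cv2.imwrite('pics/v1.png',A);cv2.imwrite('pics/v2.png',B)
```

```text
(no output)
```

View pics/v1.png

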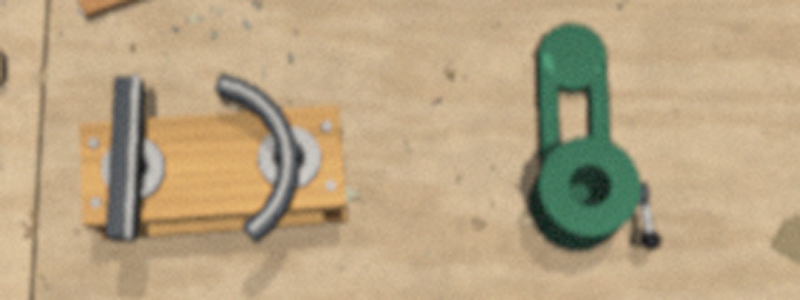

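View pics/v2.png

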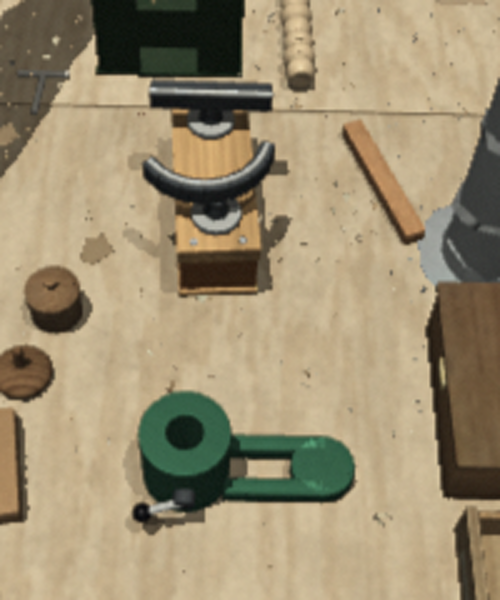

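Run:
```python
from h import *
print('hole',atz('top',(406.5,215.1),90),atz('side',(313.6,262.8),90))
print('bar', atz('top',(244,205),143),atz('side',(324.4,126),143))
print('barends top',atz('top',(200+127/2.857,150+78/2.857),143),atz('top',(200+123/2.857,150+237/2.857),143))
print('barends side',atz('side',(240+151/2.5,90+88/2.5),143),atz('side',(240+272/2.5,90+88/2.5),143))
print('collars straight',atz('top',(200+134/2.857,150+168/2.857),95),atz('side',(240+211/2.5,90+122/2.5),95))
print('collar curved',atz('top',(200+289/2.857,150+157/2.857),95),atz('side',(240+217/2.5,90+215/2.5),95))
# rack corners top z=85
print('rack',[atz('top',(200+u/2.857,150+v/2.857),85).round() for u,v in((80,125),(338,105),(345,208),(82,223))])
```

```text
hole [ 497.18042117 -130.27441692   90.        ] [ 501.32904188 -128.74253103   90.        ]
bar [508.66388409 239.34349459 143.        ] [514.90027141 237.8880946  143.        ]
barends top [572.64929174 240.90551286 143.        ] [445.65865055 238.88802778 143.        ]
barends side [451.95003974 238.67852933 143.        ] [578.75129277 242.83724164 143.        ]
collars straight [510.06132235 240.64792338  95.        ] [515.26487865 236.33114443  95.        ]
collar curved [519.56128112 114.78805012  95.        ] [524.87735317 110.75918482  95.        ]
rack [array([548., 288.,  85.]), array([566.,  76.,  85.]), array([479.,  69.,  85.]), array([466., 283.,  85.])]
```

```bash
python3 -m handwheel '[[0,0,-10,-5,60],[0,0,-10,-5,60],[0,0,-10,-5,60],[0,0,-10,-5,60],[0,0,0,-5,60]]' 60; python3 -c "
from h import *
print(atz('side',(278,119),0),atz('side',(337,119),0))"
```

```text
time_s: 1.0
ee_pos: [199.0, 458.1, 235.1]
tool_rot: [0.0, 0.692, 0.722, -0.001]
wrist_force: [-0.1, -0.0, -0.7]
opening: 0.601
[366.71899491 398.71903378   0.        ] [550.48459995 404.75225092   0.        ]
```

```bash
python3 -m handwheel '[[-40,0,0,0,60],[-45,0,0,0,60],[-45,0,0,0,60],[-45,5,0,0,60],[-40,10,0,0,60]]'; python3 -m handwheel '[[0,30,0,0,60],[0,45,0,0,60],[0,45,0,0,60],[0,45,0,0,60],[0,45,0,0,60]]'
```

```text
time_s: 1.5
ee_pos: [223.8, 242.4, 233.6]
tool_rot: [0.0, 0.688, 0.726, 0.0]
wrist_force: [1.7, 0.8, 0.3]
opening: 0.598
time_s: 2.0
ee_pos: [435.9, 247.0, 237.1]
tool_rot: [0.0, 0.688, 0.726, 0.003]
wrist_force: [0.4, 1.6, 0.6]
opening: 0.602
```

```bash
python3 -m handwheel '[[-3,25,5,1.5,60],[-3,25,10,0,60],[-3,22,10,0,60],[-2,3,10,0,60],[0,0,8,0,60]]'
python3 - <<'E'
from h import *
s=env.sense();print(s['ee_pos'],2*np.degrees(np.arctan2(s['tool_rot'][2],s['tool_rot'][1])))
a=viewer.camera('top');b=viewer.camera('side')
p=proj('top',(512,239,143)).astype(int);q=proj('side',(512,239,143)).astype(int)
f=lambda i,p:cv2.resize(i[max(p[1]-40,0):p[1]+60,max(p[0]-50,0):p[0]+50][:100],(400,400),interpolation=2)
save('v3',np.hstack([f(a,p),f(b,q)])); print(p,q)
E
```

```text
time_s: 2.5
ee_pos: [521.2, 237.7, 191.9]
tool_rot: [0.001, 0.7, 0.714, 0.004]
wrist_force: [0.3, -0.5, -0.5]
opening: 0.602
[521.17091177 237.70447684 191.93662759] 91.1513266756311
[244 203] [323 125]
```

View pics/v3.png

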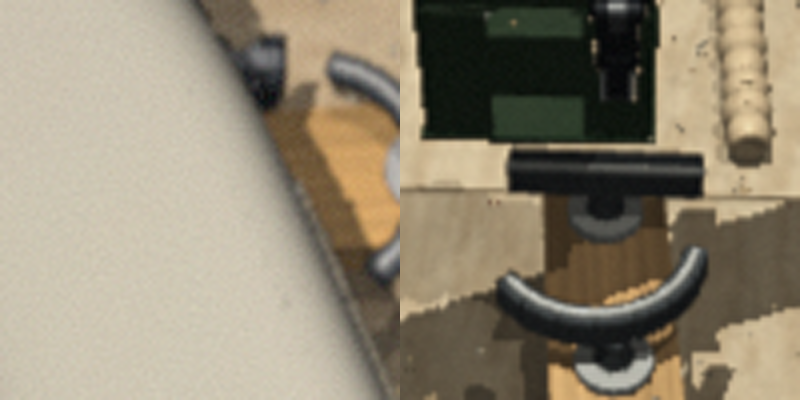

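```bash
python3 -m handwheel '[[1.5,-8,10,0,60],[0,0,20,0,60],[0,0,20,0,60],[0,0,18,0,60],[0,0,10,0,60]]'
python3 - <<'E'
from h import *
b=viewer.camera('side')
q=proj('side',(512,239,143)).astype(int)
save('v4',cv2.resize(b[q[1]-50:q[1]+50,q[0]-60:q[0]+60],(600,500),interpolation=2))
E
```

```text
time_s: 3.1
ee_pos: [509.0, 242.6, 117.6]
tool_rot: [0.002, 0.698, 0.716, 0.008]
wrist_force: [-0.6, -0.1, -0.3]
opening: 0.602
```

View pics/v4.png

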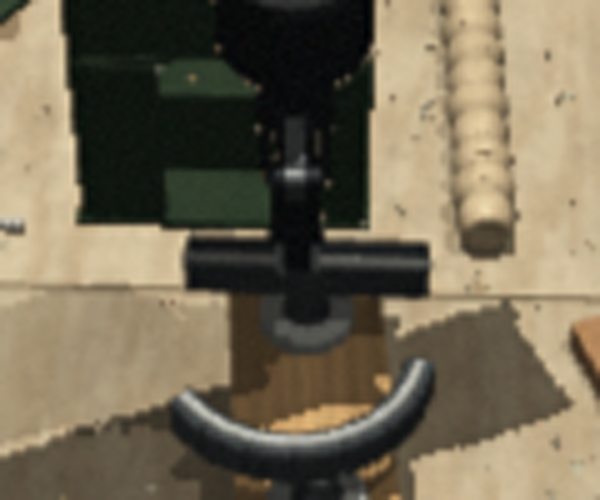

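```bash
python3 -m handwheel '[[-3,4,4,0,60],[0,0,3,0,60],[0,0,0,0,0],[0,0,0,0,0],[0,0,0,0,0]]' 70;python3 -m handwheel '[[0,0,0,0,0],[0,0,0,0,0],[0,0,0,0,0],[0,0,0,0,0],[0,0,0,0,0]]'
```

```text
time_s: 3.65
ee_pos: [513.8, 240.4, 112.5]
tool_rot: [0.002, 0.697, 0.717, 0.009]
wrist_force: [0.6, -0.6, -0.4]
opening: 0.092
time_s: 4.15
ee_pos: [514.5, 240.6, 113.4]
tool_rot: [0.002, 0.697, 0.717, 0.01]
wrist_force: [-0.4, 0.3, -0.3]
opening: 0.0
```

Run:
```python
from h import *
b=viewer.camera('side')
q=proj('side',(512,239,143)).astype(int)
save('v5',cv2.resize(b[q[1]-50:q[1]+70,q[0]-60:q[0]+60],(600,600),interpolation=2))
for n in('straight_rest','curved_rest'):
    for r in nets.outline_of('side',n)[:2]: print(n,r['confidence'],r['uv'])
```

```text
curved_rest 0.55 [324.7, 165.7]
```

View pics/v5.png

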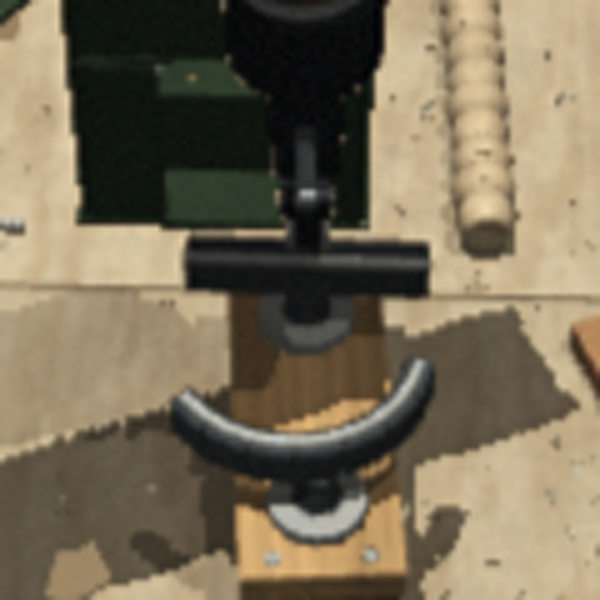

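Run:
```python
from h import *
q=proj('side',(512,239,143)).astype(int); 
f=lambda X,s=5:(proj('side',X)-q+[60,50])*s
print('v5 tcp',f((514.5,240.6,113.4)),'at bar top height',f((514.5,240.6,143)))
print('v4 tip front',f((509,242.6-26,117.6+8)), 'back', f((509,242.6+26,125)))
g=lambda X:(proj('side',X)-q+[50,40])*4+[400,0]
print('v3 tips front',g((521.2,237.7-26,200)),'back',g((521.2,237.7+26,200)))
print('bar edges top', f((512,229,140)),f((512,251,140)),f((512,229,115)))
s=env.sense();print(s['ee_pos'],s['opening'],s['joint_positions'])
```

```text
v5 tcp [306.0251152 289.852113 ] at bar top height [306.3811637 251.1818655]
v4 tip front [294.40532952 307.69028199] back [297.41999223 236.20192031]
v3 tips front [615.22765755 130.93123593] back [617.25337399  71.67329373]
bar edges top [300.93619767 271.37612846] [302.16598041 240.60102073] [300.73360211 303.89085336]
[514.4453377  240.64646366 113.42006513] -0.0030580104677783732 [0.43588334 0.40200279 0.01790956 1.16621862 0.00276127 0.40855272]
```

Run:
```python
from h import *
X=(199.2,458.6,194.1)
out=[]
for c in('top','side'):
    p=proj(c,X);print(c,p)
    i=cv2.imread(f'pics/{c}0.png'); i=cv2.copyMakeBorder(i,60,60,60,60,0)
    x,y=(p+60).astype(int); x=np.clip(x,60,640);y=np.clip(y,60,460)
    k=i[y-60:y+60,x-60:x+60]; k=cv2.resize(k,(400,400),interpolation=2)
    u=((p+60-[x-60,y-60])*400/120).astype(int); cv2.circle(k,tuple(int(v) for v in u),4,(0,0,255),1); out.append(k)
cv2.imwrite('pics/v6.png',np.hstack(out))
```

```text
top [123.80001408 350.59481957]
side [214.87135519  53.20798374]
```

View pics/v6.png

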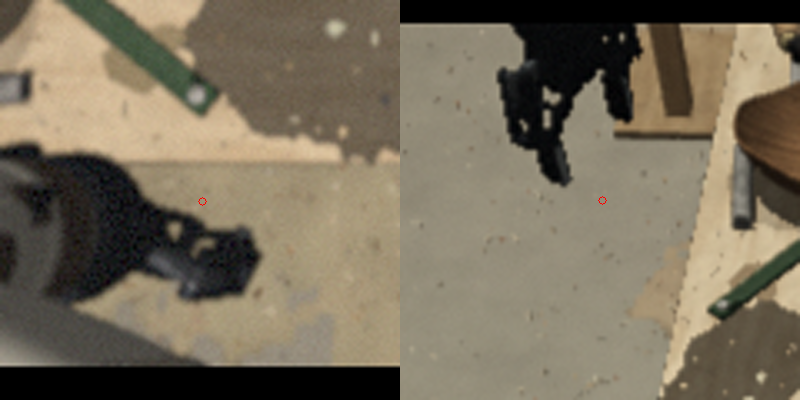

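Run:
```python
from h import *
from scipy.optimize import least_squares
T=np.array((199.2,458.6,207)); a=np.array((.398,.917,0))*49
x0,y0=[int(v) for v in proj('side',(199.2,458.6,194.1))+60]; y0=np.clip(y0,60,460);x0=np.clip(x0,60,640)
s=lambda u,v:np.array(((u-400)*.3+x0-120,v*.3+y0-120))
x1,y1=[int(v) for v in proj('top',(199.2,458.6,194.1))+60]; x1=np.clip(x1,60,640);y1=np.clip(y1,60,460)
t=lambda u,v:np.array((u*.3+x1-120,v*.3+y1-120))
print('side pred',proj('side',T-a),proj('side',T+a),'obs',s(556,180),s(622,118))
print('top pred',proj('top',T-a),proj('top',T+a),'obs',t(240,262))
r=least_squares(lambda d:np.r_[proj('side',T-a+d)-s(556,180),proj('side',T+a+d)-s(622,118),proj('top',T-a+d)-t(240,262)],np.zeros(3));print(r.x,r.fun)
```

```text
side pred [203.96624193  59.56757743] [223.45037147  39.51007016] obs [200.8  47. ] [220.6  28.4]
top pred [143.13115257 361.42660013] [ 99.47003319 340.72386433] obs [135.  368.6]
[-6.41560773  4.61341136 33.0248233 ] [-1.7178222   1.19074918 -1.42247384 -0.20759921 -0.8386717  -2.13075489]
```

```bash
python3 -m handwheel '[[0,-1,-10,0,60],[0,0,0,0,60],[0,0,0,0,60],[0,0,0,0,60],[0,0,0,0,60]]';python3 -m handwheel '[[0,0,5,0,60],[0,0,5,0,60],[0,0,5,0,60],[0,0,5,0,60],[0,0,5,0,60]]'
python3 - <<'E'
from h import *
b=viewer.camera('side')
q=proj('side',(512,239,143)).astype(int)
save('v7',cv2.resize(b[q[1]-50:q[1]+50,q[0]-60:q[0]+60],(600,500),interpolation=2))
E
```

```text
time_s: 4.8
ee_pos: [513.4, 240.6, 124.7]
tool_rot: [0.002, 0.697, 0.717, 0.01]
wrist_force: [-0.8, -0.1, -0.2]
opening: 0.605
time_s: 5.3
ee_pos: [513.7, 240.8, 97.4]
tool_rot: [0.002, 0.697, 0.717, 0.01]
wrist_force: [-0.1, -0.1, 0.1]
opening: 0.598
```

View pics/v7.png

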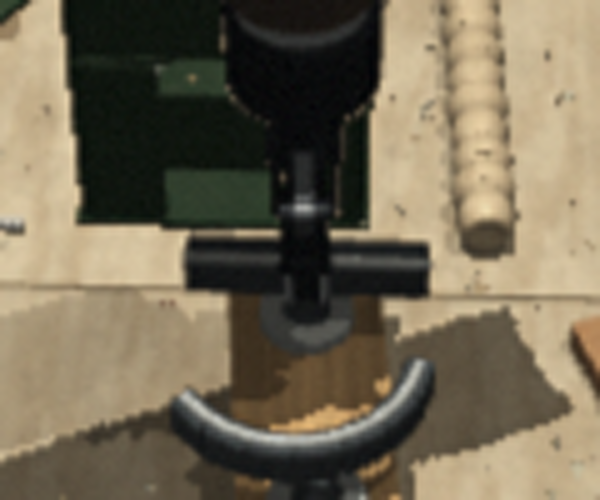

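```bash
python3 -m handwheel '[[0,0,5,0,60],[0,0,5,0,60],[0,0,3,0,60],[0,0,0,0,0],[0,0,0,0,0]]' 70;python3 -m handwheel '[[0,0,0,0,0],[0,0,0,0,0],[0,0,0,0,0],[0,0,0,0,0],[0,0,0,0,0]]'
```

```text
time_s: 5.85
ee_pos: [512.9, 241.3, 81.7]
tool_rot: [0.001, 0.697, 0.717, 0.009]
wrist_force: [-1.9, 3.7, 1.0]
opening: 0.268
time_s: 6.35
ee_pos: [513.1, 241.3, 82.0]
tool_rot: [0.002, 0.697, 0.717, 0.01]
wrist_force: [-0.1, 1.2, -0.7]
opening: 0.245
```

```bash
python3 -m handwheel '[[0,0,-10,0,0],[0,0,-15,0,0],[0,0,-20,0,0],[0,0,-20,0,0],[0,0,-20,0,0]]' 90;python3 -m handwheel '[[0,0,-20,0,0],[0,0,-20,0,0],[0,0,-20,0,0],[0,0,-15,0,0],[0,0,0,0,0]]'
python3 - <<'E'
from h import *
b=viewer.camera('side')
s=env.sense(); print(s['ee_pos'],s['tool_rot'],s['wrist_force'],s['opening'])
save('v8',cv2.resize(b[50:210,230:430],(600,480),interpolation=2))
for n in('straight_rest','curved_rest'):
    for r in nets.outline_of('side',n)[:2]: print(n,r['confidence'],r['uv'])
E
```

```text
time_s: 6.85
ee_pos: [507.4, 238.4, 165.1]
tool_rot: [-0.001, 0.697, 0.717, 0.003]
wrist_force: [-0.6, 0.9, -3.6]
opening: 0.237
time_s: 7.35
ee_pos: [506.6, 236.8, 246.8]
tool_rot: [-0.001, 0.698, 0.717, 0.003]
wrist_force: [-0.5, 0.6, -4.2]
opening: 0.241
[506.10930461 236.65834732 245.49904801] [-0.00090826  0.697508    0.71657173  0.00259053] [-0.09211798 -0.50459108 -3.68091673] 0.23640434842866537
straight_rest 0.76 [327.4, 83.5]
curved_rest 0.61 [327.1, 168.0]
```

View pics/v8.png

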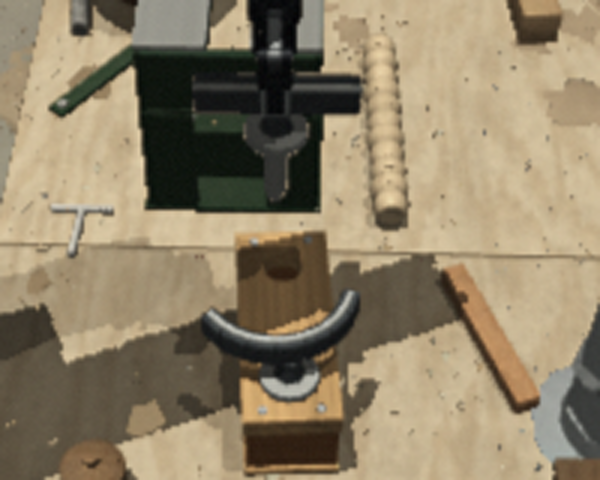

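```bash
python3 -m handwheel '[[-15,0,0,0,0],[-30,-2,0,0,0],[-35,-2,0,0,0],[-35,-2,0,0,0],[-35,-2,0,0,0]]';python3 -m handwheel '[[-35,-2,0,0,0],[-35,-2,0,0,0],[-35,-2,0,0,0],[-35,-2,0,0,0],[-35,0,0,0,0]]';python3 -m handwheel '[[-20,0,0,0,0],[-10,0,0,0,0],[0,0,0,0,0],[0,0,0,0,0],[0,0,0,0,0]]'
```

```text
time_s: 8.0
ee_pos: [497.3, 81.7, 235.5]
tool_rot: [-0.004, 0.694, 0.72, -0.005]
wrist_force: [0.5, -0.6, -3.6]
opening: 0.233
time_s: 8.5
ee_pos: [488.0, -104.4, 230.1]
tool_rot: [-0.008, 0.695, 0.719, -0.01]
wrist_force: [1.0, -0.7, -3.4]
opening: 0.237
time_s: 9.0
ee_pos: [484.1, -140.1, 226.0]
tool_rot: [-0.012, 0.698, 0.716, -0.013]
wrist_force: [-0.2, -0.2, -3.6]
opening: 0.235
```

Run:
```python
from h import *
from scipy.spatial.transform import Rotation as Ro
b=viewer.camera('side')
s=env.sense(); q=s['tool_rot'];R=Ro.from_quat([q[1],q[2],q[3],q[0]]).as_matrix(); print(s['ee_pos'],R.round(3))
save('side9',b); a=b[130:310,240:420]
save('v9',cv2.resize(a,(600,600),interpolation=2))
f=lambda X:((proj('side',X)-[240,130])*600/180).round()
e=s['ee_pos']; print('foot pred',f(e+R@[0,0,67]), 'collar top pred',f(e+R@[0,0,-13]),'hole',f((499,-129.5,90)))
for r in nets.outline_of('side','straight_rest')[:1]: print(r['confidence'],r['uv'])
```

```text
[ 484.14832101 -139.89299749  225.99801862] [[-0.026  0.999 -0.035]
 [ 1.     0.026 -0.002]
 [-0.001 -0.035 -0.999]]
foot pred [212. 411.] collar top pred [212. 349.] hole [242. 444.]
0.55 [310.9, 231.6]
```

View pics/v9.png

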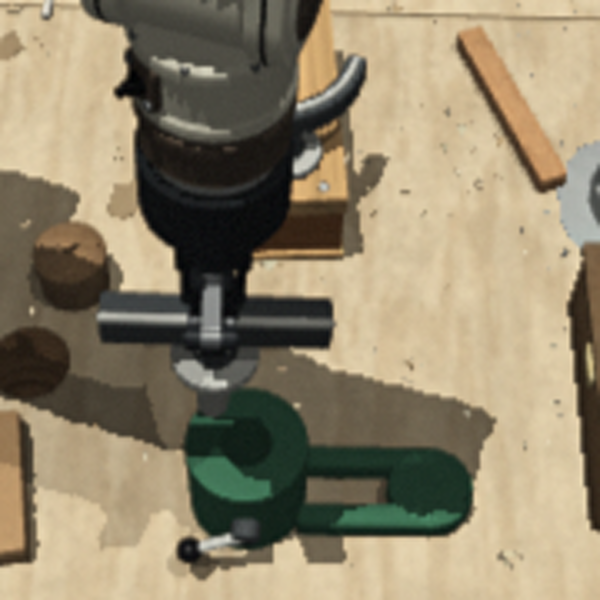

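```bash
python3 -m handwheel '[[3,4,5,0,0],[3,5,5,0,0],[3,5,5,0,0],[2,4,5,0,0],[0,0,0,0,0]]'
python3 - <<'E'
from h import *
from scipy.spatial.transform import Rotation as Ro
print(atz('side',(240+247*.3,130+436*.3),90))
b=viewer.camera('side');t=viewer.camera('top')
s=env.sense(); q=s['tool_rot'];R=Ro.from_quat([q[1],q[2],q[3],q[0]]).as_matrix(); e=s['ee_pos'];print(e,R[:,2].round(3))
save('side10',b);save('top10',t)
c=b[190:290,255:375]
k=cv2.convertScaleAbs(cv2.resize(c,(600,500),interpolation=2),alpha=1.6,beta=20)
k2=cv2.resize(t[170:260,360:450],(200,200))
k=np.hstack([k,np.vstack([k2,np.zeros((300,200,3),np.uint8)])])
save('v10',k)
f=lambda X:((proj('side',X)-[255,190])*5).round()
print('foot',f(e+R@[0,0,67]),'collar bottom ctr',f(e+R@[0,0,-3]),'collar top',f(e+R@[0,0,-13]),'hole',f((499,-129.5,90)))
E
```

```text
time_s: 9.6
ee_pos: [503.5, -124.5, 203.6]
tool_rot: [-0.012, 0.696, 0.718, -0.012]
wrist_force: [0.2, 0.4, -4.6]
opening: 0.237
[ 502.24329485 -123.81258814   90.        ]
[ 503.39346079 -125.03305202  204.42245144] [-0.033 -0.002 -0.999]
foot [291. 309.] collar bottom ctr [295. 230.] collar top [295. 218.] hole [288. 365.]
```

View pics/v10.png

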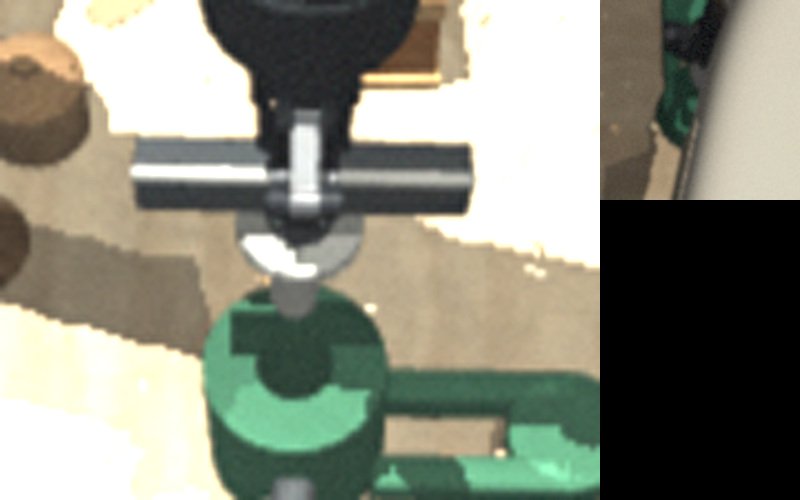

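```bash
python3 -m handwheel '[[-3,0,4,0,0],[-1.5,0,8,0,0],[0,0,8,0,0],[0,0,8,0,0],[0,0,4,0,0]]'
python3 - <<'E'
from h import *
from scipy.spatial.transform import Rotation as Ro
b=viewer.camera('side')
s=env.sense(); q=s['tool_rot'];R=Ro.from_quat([q[1],q[2],q[3],q[0]]).as_matrix(); e=s['ee_pos'];print(e,R[:,2].round(3),e+R@[0,0,67])
c=b[190:290,255:375]
save('v11',cv2.convertScaleAbs(cv2.resize(c,(600,500),interpolation=2),alpha=1.8,beta=25))
f=lambda X:((proj('side',X)-[255,190])*5).round()
print('foot',f(e+R@[0,0,67]),'collar bottom ctr',f(e+R@[0,0,-3]),'hole',f((502,-130,90)))
E
```

```text
time_s: 10.2
ee_pos: [502.4, -131.0, 170.7]
tool_rot: [-0.01, 0.697, 0.717, -0.012]
wrist_force: [0.1, 0.6, -3.8]
opening: 0.238
[ 502.02439934 -130.88512883  170.1058949 ] [-0.033 -0.002 -0.999] [ 499.82444276 -131.04375933  103.14221051]
foot [289. 356.] collar bottom ctr [292. 282.] hole [294. 367.]
```

View pics/v11.png

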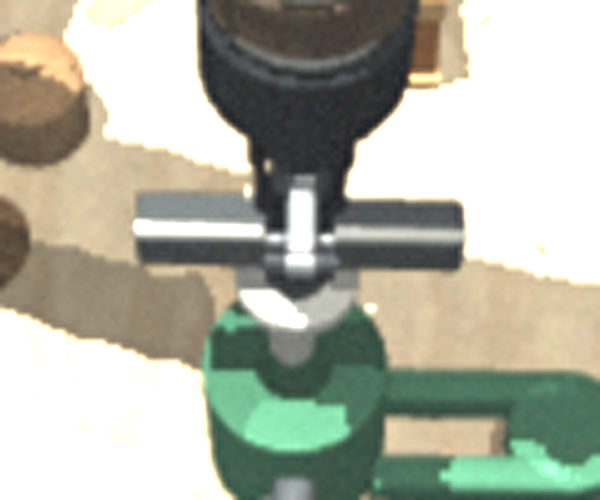

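```bash
python3 -m handwheel '[[1.5,2,3,0,0],[0,0.3,5,0,0],[0,0.3,5,0,0],[0,0.3,5,0,0],[0,0.3,5,0,0]]';  python3 -m handwheel '[[0,0.3,6,0,0],[0,0.3,6,0,0],[0,0.3,6,0,0],[0,0.3,6,0,0],[0,0.3,3,0,0]]'
```

```text
time_s: 10.75
ee_pos: [505.4, -129.3, 145.9]
tool_rot: [-0.01, 0.697, 0.717, -0.012]
wrist_force: [0.3, -0.8, -3.9]
opening: 0.239
time_s: 11.25
ee_pos: [505.7, -129.2, 115.9]
tool_rot: [-0.011, 0.697, 0.717, -0.012]
wrist_force: [-0.8, 0.3, -2.8]
opening: 0.237
```

```bash
python3 -m handwheel '[[0,-1,6,0,0],[0,0,6,0,0],[0,0,5,0,0],[0,0,4,0,0],[0,0,2,0,0]]';  python3 -m handwheel '[[0,0,2,0,0],[0,0,2,0,0],[0,0,1,0,0],[0,0,1,0,0],[0,0,0,0,0]]'
```

```text
time_s: 11.75
ee_pos: [503.8, -129.3, 90.7]
tool_rot: [-0.011, 0.697, 0.717, -0.012]
wrist_force: [-0.2, 0.2, -3.8]
opening: 0.239
time_s: 12.25
ee_pos: [504.0, -129.4, 88.1]
tool_rot: [-0.009, 0.697, 0.717, -0.011]
wrist_force: [-0.3, -0.1, -3.6]
opening: 0.236
```

```bash
python3 -m handwheel '[[0,0,1,0,0],[0,0,1,0,0],[0,0,1,0,0],[0,0,1,0,0],[0,0,0,0,0]]'
```

```text
time_s: 12.75
ee_pos: [504.3, -129.5, 88.0]
tool_rot: [-0.008, 0.697, 0.717, -0.01]
wrist_force: [-0.4, 1.0, -2.3]
opening: 0.236
```

```bash
python3 -m handwheel '[[0,0,1,0,0],[0,0,1,0,0],[0,0,1,0,0],[0,0,1,0,0],[0,0,0,0,0]]'
```

```text
time_s: 13.25
ee_pos: [504.5, -129.6, 87.9]
tool_rot: [-0.007, 0.697, 0.717, -0.01]
wrist_force: [-1.7, -0.7, -0.8]
opening: 0.239
```

```bash
python3 -m handwheel '[[0,0,1.5,0,0],[0,0,1.5,0,0],[0,0,1.5,0,0],[0,0,0,0,30],[0,0,0,0,40]]' 20; python3 -m handwheel '[[0,0,0,0,50],[0,0,0,0,55],[0,0,0,0,60],[0,0,0,0,60],[0,0,0,0,60]]'
```

```text
time_s: 13.75
ee_pos: [506.0, -130.1, 88.0]
tool_rot: [-0.004, 0.697, 0.717, -0.008]
wrist_force: [0.4, -0.2, 0.3]
opening: 0.398
time_s: 14.25
ee_pos: [506.8, -130.3, 86.7]
tool_rot: [-0.004, 0.697, 0.717, -0.008]
wrist_force: [-0.3, 1.0, 0.3]
opening: 0.598
```

```bash
python3 -m handwheel '[[0,0,-5,0,60],[0,0,-10,0,60],[0,0,-20,0,60],[0,0,-30,0,60],[0,0,-40,0,60]]'; python3 -m handwheel '[[0,-20,-40,0,60],[0,-40,-30,0,60],[0,-45,0,0,60],[0,-45,0,0,60],[0,-30,0,0,60]]'
python3 - <<'E'
from h import *
b=viewer.camera('side');t=viewer.camera('top');save('side12',b);save('top12',t)
A=cv2.resize(b[100:300,230:430],(400,400),interpolation=2);B=cv2.resize(t[130:280,240:440],(400,300),interpolation=2)
save('v12',np.hstack([A,np.vstack([B,np.zeros((100,400,3),np.uint8)])]))
for c in('side','top'):
  for n in('straight_rest','curved_rest'):
    for r in nets.outline_of(c,n)[:1]:
        ys,xs=np.nonzero(r['mask']);print(c,n,r['confidence'],r['uv'],cv2.minAreaRect(np.c_[xs,ys].astype(np.float32)))
print('pred bar top seated',proj('side',(502,-130,148)),proj('top',(500,-130,148)),env.sense()['wrist_force'])
E
```

```text
time_s: 14.75
ee_pos: [504.3, -128.6, 191.1]
tool_rot: [-0.01, 0.697, 0.717, -0.012]
wrist_force: [0.7, -0.4, -1.0]
opening: 0.6
time_s: 15.25
ee_pos: [328.8, -134.9, 278.1]
tool_rot: [-0.0, 0.695, 0.719, -0.007]
wrist_force: [0.7, -0.3, 0.9]
opening: 0.601
side straight_rest 0.6 [316.6, 255.6] ((314.5, 259.5), (25.0, 61.0), 90.0)
side curved_rest 0.86 [324.9, 163.8] ((324.96246337890625, 166.3355255126953), (34.183746337890625, 53.23955535888672), 80.96051025390625)
top straight_rest 0.64 [406.4, 208.3] ((406.5, 208.5), (57.0, 21.0), 90.0)
top curved_rest 0.85 [296.1, 204.9] ((295.6796875, 201.9625701904297), (58.45328903198242, 30.389184951782227), 78.2317123413086)
pred bar top seated [313.49555396 251.5798678 ] [410.13769093 208.79372001] [0.43151359 0.08919465 1.29082727]
```

View pics/v12.png

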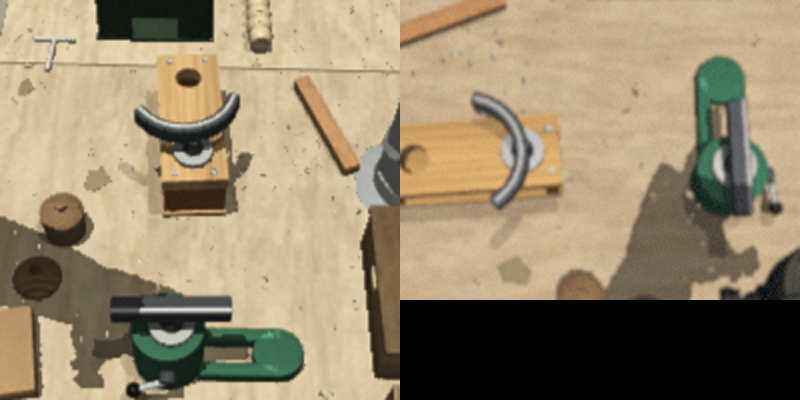

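```bash
python3 -c "
from station import env
print(env.job_done())"
```

```text
the job is handed in; nothing more can be done
None
```

The straight rest is in the banjo's hole with its collar down, released, and the job is handed in. No verdict is reported, so success rests on my own checks below.

- **Seating:** I lowered it under grip until the wrist force showed its weight had come off the arm. The tool stopped about 1 mm from the height I expected for a seated collar. After release, both pictures show the collar on the boss with the bar's top within about 2 pixels (about 5 mm) of where it should be, and the rest looks upright. Tilt and speed at the end were not measured separately.
- **Curved rest:** its outline in both cameras is unchanged to within about a pixel, so it still hangs in the rack.
- **Robot:** the arm is backed well away with no contact force. The last picture was at about 15.3 s.

**What disagreed:**
- My first grasp closed on nothing. In the pictures the fingertips appeared about 30 mm higher than the reported tool position, so I regripped lower and took the height reference from that grasp.
- The two cameras disagreed by 4–6 mm along x on the hole and bar positions.
- The tool picked up a tilt of about 2 degrees while carrying the rest.

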